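# Tip the printed cassettes into the specimen tub and lock its sprung lid

### The job

Push down the blue flange on the edge of the cassette printer's hinged tray until all four cassettes have slid off into the specimen tub, without touching the cassettes or forcing the tray, and ease the tray back up to level under your finger instead of letting it snap back. Then close the tub with its orange sprung lid: pinch the two tabs together, press the lid down against the rubber seal and let the tabs spring fully out so that it is locked level on the rim. Leave the other things on the bench where they stand.

Things in the scene. Friction and masses are not known exactly. Their poses are not given: they have to be found in the camera images.
- printer: Fixed white cassette printer, 250 x 280 x 255 mm high (magazines on top to 350 mm), with a hinged steel tray on a pedestal before its outfeed slot. Origin on the bench straight under the tray's hinge. z up; y is the way the tray runs and discharges, towards the tub; x is the hinge axis, -x the side of the blue flange, towards the robot. The housing lies from y = -402 to -122 mm.
- tray (a joint): Tilt of the tray in rad: 0 level (it rests there), grows as its discharge end is pushed down, stop at 0.55. A spring returns it: about 2 N at the flange when level, rising to about 5 N at the stop. Let go, it snaps back faster than 4 rad/s. The floor is smooth: cassettes begin to slide somewhere between 0.2 and 0.4 rad.
- tray_hinge (a point): Point on the hinge axis, in the middle of the tray's width, 95 mm above the bench; fixed to the printer, axes as the printer's.
- tray_flange (a point): Centre of the flat top of the blue push flange, 32 mm wide (x), 80 mm long (y), 4 mm thick, level with the tops of the tray's side walls. With the tray level it is 46 mm to -x, 75 mm to +y and 90 mm above the hinge (185 mm above the bench); it turns with the tray, and at the stop lies 111 mm to +y and 37.5 mm above the hinge.
- tray_lip (a point): Middle of the open discharge end of the tray's floor: tray level, 120 mm to +y of the hinge and 70 mm above it. Floor 54 mm wide between side walls 20 mm high and 3 mm thick, 220 mm long, from 100 mm behind the hinge to the lip.
- cassette_1: Flat pink histology cassette, 40 x 28 x 7 mm, 11 to 18 g, loose on the tray, lying crosswise. Origin at the centre of its underside, z out of its perforated face.
- cassette_2: Flat yellow histology cassette, 40 x 28 x 7 mm, 11 to 18 g, loose on the tray, lying crosswise. Origin at the centre of its underside, z out of its perforated face.
- cassette_3: Flat green histology cassette, 40 x 28 x 7 mm, 11 to 18 g, loose on the tray, lying crosswise. Origin at the centre of its underside, z out of its perforated face.
- cassette_4: Flat pale blue histology cassette, 40 x 28 x 7 mm, 11 to 18 g, loose on the tray, lying crosswise. Origin at the centre of its underside, z out of its perforated face.
- tub: Fixed round specimen tub, pale grey with a white rim, 125 mm in diameter at the rim, rim top 75 mm above the bench, just beyond the tray's lip. Origin at the centre of its underside, on the bench. The mouth is 104 mm in diameter over the upper 5 mm (the lip); below the lip it widens to 115 mm. Floor 4 mm thick.
- tub_mouth (a point): Centre of the tub's mouth at the height of the white rim, 75 mm above the tub's origin.
- seal (a joint): Compression in m of the orange rubber sealing ring on the tub's rim (diameter 105 to 121 mm): 0 free, its top then 4 mm above the rim; 0.004 squeezed flush with the rim. Spring of 1.5 N/mm, about 7 N fully squeezed.
- lid: Loose round lid lying plug down on the bench, 90 g in all. Origin at the centre of the plug's underside, z up, x through both tabs. Grey plug 100 mm in diameter, 12 mm high; above it an orange flange 116 mm in diameter, 4 mm thick (top at 16 mm); two white tabs on top. Locked, its origin is about 65 mm above the tub's (seal half squeezed); pressed right down, 63 mm. Its turn about z is free.
- tab_a (a joint): How far the tab on the lid's +x side is pinched in, in m: 0 sprung out, 0.007 fully in. Upright block 24 mm wide (y), 20 mm high (16 to 36 mm above the lid's origin), 6 mm thick, outer face 24 mm from the lid's axis when out, 17 mm when in. Spring 3 N out, 12 N fully in; a grip of 25 N or more holds it fully in.
- tab_b (a joint): The same for the tab on the lid's -x side.
- tab_a_face (a point): Middle of the +x tab's outer face, 26 mm above the lid's origin. Each tab moves a lug at the plug's edge (0.5 to 5 mm above the lid's origin, 16 mm wide), reaching 56 mm from the lid's axis when out and 49 mm when in: it passes the mouth only when pinched, and springs out under the tub's lip once the lid is pressed at least 2 mm into the seal.
- tab_b_face (a point): Middle of the outer face of the -x tab, 26 mm above the lid's origin.
- blue_cap_bottle: Bystander: amber jar, 72 mm diameter, 140 mm high, blue cap. Origin under its centre.
- red_cap_bottle: Bystander: white bottle, 72 mm diameter, 170 mm high, red cap. Origin under its centre.
- dish_stack: Bystander: stack of five clear culture dishes, 90 mm diameter, 76 mm high. Origin under its centre.
- tube_rack: Bystander: blue tube rack, 100 x 60 mm, 78 mm high with its tubes. Origin under its centre.
- slide_box: Bystander: green slide box, 82 x 30 x 30 mm. Origin under its centre.
- screw_cap: Bystander: blue screw cap of another jar, 60 mm diameter, 14 mm high. Origin under its centre.
Mind the look-alikes: they are no part of the job. Of the things that look like the tub, take the one that is farthest to the robot's right at the start.

How it is judged:
By the outcome, as a careful person would: the job done as asked, in the order asked, and still so for the second after the job is handed in, with the robot touching nothing.
It also fails if it takes over 67 s, if anything falls off the work surface, if the arm or the gripper's body presses on something with over 40 N, if the wrist force passes 120 N, or if a joint passes its speed limit or range.

### The arm

A 6-joint arm with a two-finger parallel gripper is mounted at the origin on the work surface. World frame = base frame: x ahead of the robot, y to its left, z up, the work surface at z = 0. Lengths are in mm, angles in rad, forces in N, time in s.
With the tool pointing down it reaches from about 375 to 975 mm from the base axis. Payload 3.8 kg.
Tool frame: the origin (TCP) lies at the very end of the fingers, on their centre line; the grasp point (between the pads) lies 19 mm behind it; z points along the fingers, y is the line along which they close (so a half turn about z gives the same grasp; the last joint's range is limited). The gripper opens to 85 mm and grips with 20 to 120 N. Pads are 22 mm wide; open, the fingers measure 114 mm over their backs; the gripper's body (76 mm by 85 mm) begins 54 mm behind the grasp point. The pads swing forward as they close: fully open they stand 13 mm farther back than shut.
Start: joints at [1.223, 0.264, 1.604, -0, 1.274, -0.037], TCP at [206.426, 642.656, 231.28] pointing down, gripper open.
Joint ranges: [-2.63, 2.63], [-0.94, 2.18], [0.31, 2.57], [-1.31, 4.45], [0, 2.66], [-2.55, 2.55]. Speed limits (rad/s): [2.57, 2.57, 3.14, 3.14, 3.14, 3.14].

### API

Orientations are given as a unit quaternion [x, y, z, w].
In Python, from bench import ctrl gives the robot as it stands. The module is installed in compiled form; this text tells all that it offers.
- The arm moves only by the shell command python3 -m handwheel 'ROWS' [FORCE]. ROWS is JSON, a list of rows, each a list of 7 numbers: the turn, a rotation vector about the tool's x, y, z in degrees, then the shift along the tool's x, y, z in cm, then the finger opening in cm, from 0 to 8.54. In form: [[wx, wy, wz, x, y, z, hand], ...]. A call has exactly 8 rows; each row is the pose to reach, as a shift and turn from the pose commanded when the call began, along the tool's axes at that moment; what a row does not reach only later rows make up. A row lasts 1/8 s, in which the tool goes at most 62.5 mm and 10.7 degrees, less where a joint would pass 70% of its speed; a pose out of reach is approached as far as the arm can. A call with a gripper value outside its range is refused whole. The fingers move at their own pace and stop on an object; FORCE is the grip in N (left out, the last holds). Time passes only in rows, so rows that repeat a pose let the fingers close, or fill a call up. It gives the time, the measured TCP pose, the force, the opening and the grip force at its end, in the units of the state.
- ctrl.state(): the state, without advancing time (a new reading comes with each control period).
- ctrl.capture(name): name is "side" or "top"; returns the picture (480x640x3 uint8, red, green, blue); there is no depth.
- ctrl.calibration(name): a dict with "fovy" (degrees; the focal length in pixels is half the picture's height over the tangent of half this angle, whatever the lens; pixels are square), "cx", "cy" (the principal point, pixels), "xyz" and "rotation" of the camera in the world. Camera axes: x right, y down, z forward; pixel columns grow to the right and rows downward; lengths in mm; the calibration is good to about 2 mm. A picture is of the moment at which its call begins. calibration takes no time and is no camera call.
- ctrl.close_job(): hands the job in; it is judged then, once.
Trained networks look in the newest picture that a camera, given by its name, has taken for a name from the list of things; names that differ only in an ending like _2 or _b are one class to them, and where a whole thing is asked for, a point or a joint stands for the part that bears it (a point fixed in the world has none). Each returns a list of dicts, best first, with "p" (0 to 1); they miss things now and then, are a little off and sometimes report something else, mostly with a low value. They report only what shows in the picture. A call takes as long as a camera call. They do not tell look-alikes from the thing itself.
- ctrl.spot_in(label, camera): "uv" ([column, row] in pixels, amid what is visible of it).
- ctrl.cut_out(label, camera): "mask" (480x640 bool, what is visible of it) and "uv" ([column, row] in pixels, amid what is visible of it).
The state is a dict: "time": time; "joint_positions": joint angles; "qvel": joint speeds; "effort": joint torques, N m; "position": TCP position; "tool_rot": TCP orientation; "wrist_force": force on the tool from outside, world axes, zero at the start; "ft_torque": the same for the moment, N m; "width": opening from 0.0 (shut) to 1.0 (fully open); "grasp_force": force on a finger pad.
Only numpy, scipy, OpenCV 4.12 (cv2) and the standard library are available. Lean on these libraries where they do the work, as an engineer would, in place of code of your own. Each camera call takes 0.05 s, during which the arm holds its last target. There are 200 camera calls.

## Working session

There is one attempt and no reset: what is moved stays moved. The work goes in short steps, Python scripts to look and compute and a shell command to move; the robot and the scene stay as the last step left them, time stands still between calls to the robot, and variables do not carry over. Pictures are saved under pics/ and viewed, at most 10 in all, crops included, and the job is handed in when it is done.

```bash
mkdir -p pics; ls; cat > h.py <<'E'
import numpy as np, cv2
from bench import ctrl
from scipy.spatial.transform import Rotation as R
def cam(n):
    c=ctrl.calibration(n); f=240/np.tan(np.radians(c["fovy"])/2)
    return f,c["cx"],c["cy"],np.array(c["xyz"],float),np.array(c["rotation"],float)
def ray(n,uv):
    f,cx,cy,o,r=cam(n)
    if r.shape!=(3,3): r=R.from_quat(r).as_matrix()
    d=r@np.array([(uv[0]-cx)/f,(uv[1]-cy)/f,1]); return o,d
def onz(n,uv,z):
    o,d=ray(n,uv); return o+d*(z-o[2])/d[2]
def proj(n,p):
    f,cx,cy,o,r=cam(n)
    if r.shape!=(3,3): r=R.from_quat(r).as_matrix()
    q=r.T@(np.array(p,float)-o); return np.array([cx+f*q[0]/q[2],cy+f*q[1]/q[2]])
def save(n,name,crop=None,k=1):
    im=ctrl.capture(n)[:,:,::-1]
    if crop: x0,y0,x1,y1=crop; im=im[y0:y1,x0:x1]
    cv2.imwrite("pics/"+name,cv2.resize(im,None,fx=k,fy=k,interpolation=cv2.INTER_CUBIC))
E
python3 - <<'E'
from h import *
np.set_printoptions(precision=1,suppress=True)
for n in("side","top"):
    print(n,ctrl.calibration(n)); save(n,n+"0.png")
print(ctrl.state())
for l,z in (("tub",75),("lid",16),("tray_flange",185),("tray_lip",165),("tub_mouth",75),("tab_a_face",26),("printer",200),("cassette_1",170)):
    for n in ("top","side"):
        try:
            for d in ctrl.spot_in(l,n): print(l,n,np.array(d["uv"]),round(d["p"],2),onz(n,d["uv"],z))
        except Exception as e: print(l,n,e)
E
```

```text
pics
side {'fovy': 55.47394423835614, 'cx': 321.69757974591636, 'cy': 235.0300465811356, 'xyz': array([ -11.4, -539.1,  801.8]), 'rotation': array([ 0.9, -0.3,  0.1, -0.4])}
top {'fovy': 45.43916620943575, 'cx': 322.5265583598262, 'cy': 243.7984887133335, 'xyz': array([ 343.6,  210.4, 1155. ]), 'rotation': array([-0.7,  0.7, -0.1,  0. ])}
{'time': 0.1, 'joint_positions': array([ 1.2,  0.3,  1.6,  0. ,  1.3, -0. ]), 'qvel': array([-0., -0., -0.,  0., -0., -0.]), 'effort': array([  0. , -51.7, -36.9,   0. ,   0. ,   0. ]), 'position': array([206.2, 642. , 230.1]), 'tool_rot': array([ 0.2,  1. , -0. , -0. ]), 'wrist_force': array([-0.3,  0.5, -0.3]), 'ft_torque': array([-0. , -0. ,  0.1]), 'grasp_force': 0.0, 'width': 1.0021153047541556}
tub top [268.4 402.9] 0.95 [201.3 284.6  75. ]
tub top [140.  276.4] 0.9 [437.3 522.7  75. ]
tub top [323.  199.3] 0.66 [579.5 176.8  75. ]
tub side [198.1 289.2] 0.96 [191.1 245.5  75. ]
tub side [348.  262.5] 0.87 [536.  134.9  75. ]
tub side [208.1 243.1] 0.8 [278.  394.8  75. ]
tub side [244.7 214.4] 0.72 [416.6 463.4  75. ]
tub side [341.5 201.2] 0
[... 761 characters left out ...]

tab_a_face top [246.9 263.7] 0.44 [462.8 328.2  26. ]
tab_a_face side [392.1 254.3] 0.63 [693.8 143.   26. ]
printer top [540.8 211. ] 0.96 [ 526.1 -192.1  200. ]
printer top [453.5 196.7] 0.18 [553.4 -42.9 200. ]
printer side [488. 348.] 0.82 [ 506.  -286.3  200. ]
printer side [402.4 264.5] 0.46 [531.5 -46.6 200. ]
cassette_1 top [470.2 197.2] 0.78 [558.6 -80.5 170. ]
cassette_1 top [411.4 196.1] 0.76 [562.2  23.8 170. ]
cassette_1 top [436.5 196.5] 0.72 [560.8 -20.7 170. ]
cassette_1 top [454.4 199.3] 0.68 [555.2 -52.2 170. ]
cassette_1 side [399.6 263.2] 0.73 [556.4 -15.5 170. ]
cassette_1 side [412.5 272. ] 0.66 [559.9 -51.9 170. ]
cassette_1 side [391.9 255.2] 0.59 [560.5  14.2 170. ]
```

View pics/top0.png

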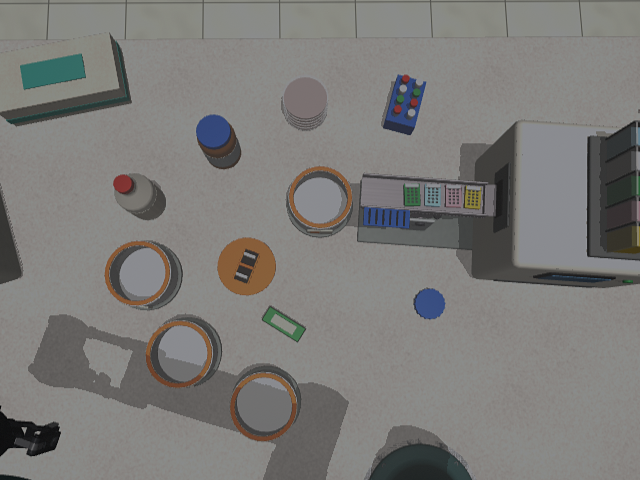

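View pics/side0.png

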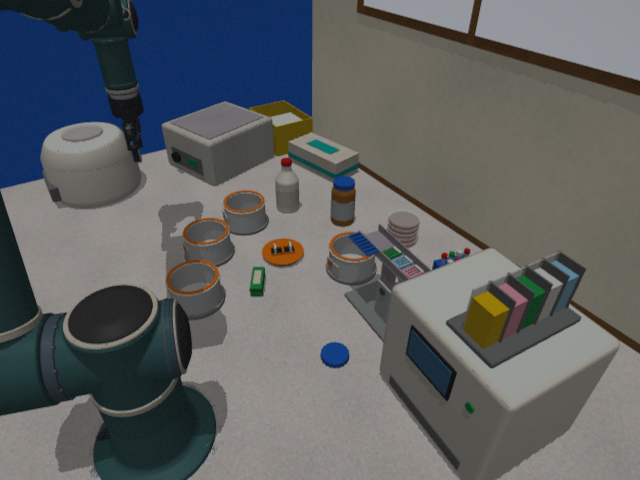

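The top view shows four look-alike tubs: (320,200), (265,405), (182,353) and (140,272). The one at (320,200) has the smallest y (≈180 mm), so it is farthest to the robot's right, and it stands at the tray's lip, so it fits. The lid is at (246,265), the flange at (386,217), and the cassettes lie at u = 411 to 474. I'll enlarge it to confirm.

```bash
python3 - <<'E'
from h import *
np.set_printoptions(precision=1,suppress=True)
save("top","crop1.png",(205,150,505,300),2.6)
im=ctrl.capture("top"); hsv=cv2.cvtColor(im,cv2.COLOR_RGB2HSV)
def seg(lo,hi,box):
    m=cv2.inRange(hsv,lo,hi); k=np.zeros_like(m);x0,y0,x1,y1=box;k[y0:y1,x0:x1]=m[y0:y1,x0:x1]; return k
for nm,box,z in (("tub",(280,155,358,240),79),("lid",(210,230,282,300),16)):
    m=seg((5,120,60),(22,255,255),box); c=np.vstack(cv2.findContours(m,cv2.RETR_EXTERNAL,cv2.CHAIN_APPROX_NONE)[0])
    e=cv2.fitEllipse(cv2.convexHull(c)); print(nm,e,onz("top",e[0],z))
m=seg((105,120,40),(130,255,255),(355,195,420,235)); c=np.vstack(cv2.findContours(m,cv2.RETR_EXTERNAL,cv2.CHAIN_APPROX_NONE)[0])
r=cv2.minAreaRect(c); b=cv2.boxPoints(r); print("flange",r,onz("top",r[0],185)); print([onz("top",p,185)[:2] for p in b])
for l in ("tab_a","tray_flange","cassette_1"):
  for d in ctrl.cut_out(l,"top"):
    mm=d["mask"].astype(np.uint8); pts=cv2.findNonZero(mm); print(l,d["p"],d["uv"],mm.sum(),cv2.minAreaRect(pts), onz("top",d["uv"],185 if l=="tray_flange" else 36))
# lid dark/white pixels
sub=im[235:295,215:280].mean(2)
o=cv2.inRange(hsv,(5,120,60),(22,255,255))[235:295,215:280]
E
```

```text
tub ((319.9820251464844, 197.99632263183594), (61.311119079589844, 63.79001235961914), 3.841261625289917) [581.3 182.7  79. ]
lid ((246.18153381347656, 266.06585693359375), (56.41538619995117, 57.842586517333984), 70.0129623413086) [459.2 330.7  16. ]
flange ((386.3375549316406, 217.2740936279297), (45.88310241699219, 17.5980224609375), 4.085616588592529) [522.2  71.6 185. ]
[array([510.3, 112.6]), array([541.1, 109.5]), array([534.1,  30.4]), array([503.4,  33.8])]
tab_a 0.6 [250.2, 255.9] 57 ((249.53448486328125, 254.91378784179688), (12.4415864944458, 4.642383575439453), 21.801406860351562) [477.  320.6  36. ]
tab_a 0.46 [426.7, 304.2] 749 ((429.5, 303.5), (29.0, 31.0), 90.0) [376.  -22.5  36. ]
tab_a 0.43 [242.1, 272.8] 51 ((241.60003662109375, 274.8000183105469), (11.627553939819336, 4.4721360206604), 26.56505012512207) [444.1 336.5  36. ]
tray_flange 0.56 [400.1, 199.9] 3991 ((423.0498352050781, 202.07777404785156), (127.46559143066406, 53.70471954345703), 4.236394882202148) [552.4  46.6 185. ]
tray_flange 0.33 [409.4, 194.3] 374 ((411.5, 194.0), (22.0, 17.0), 90.0) [562.1  30.  185. ]
cassette_1 0.89 [431.2, 194.3] 396 ((432.5, 194.0), (24.0, 17.0), 90.0) [595.  -41.7  36. ]
cassette_1 0.83 [471.9, 198.5] 382 ((471.5, 196.5), (23.0, 17.0), 90.0) [ 585.1 -123.4   36. ]
cassette_1 0.77 [411.1, 196.1] 366 ((412.0, 194.0), (16.0, 22.0), 0.0) [591.9  -1.   36. ]
cassette_1 0.59 [453.5, 200.0] 369 ((453.0, 195.5), (23.0, 16.0), 90.0) [582.6 -86.1  36. ]
```

View pics/crop1.png

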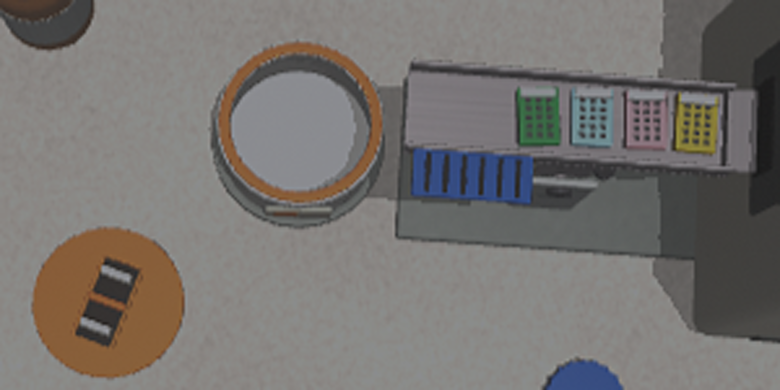

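The crop confirms it: the tub at (320,198) stands right off the tray's lip (71 mm from lip to tub centre, which matches the sizes given). The flange measures 80 x 32 mm. The white tabs are at about (250,254) and (241,275) in full-image pixels.

```bash
cat >> h.py <<'E'
def rows(base_p,base_q,p,yaw):
    """row to world TCP p with tool down, tool y at world yaw(deg), from commanded base pose"""
    B=R.from_quat(base_q).as_matrix(); a=np.radians(yaw); y=np.array([np.cos(a),np.sin(a),0]); z=np.array([0,0,-1.])
    T=np.column_stack([np.cross(y,z),y,z]); w=R.from_matrix(B.T@T).as_rotvec(degrees=True)
    return np.round(np.r_[w,B.T@(np.array(p,float)-base_p)/10],2)
E
python3 - <<'E'
from h import *
np.set_printoptions(precision=2,suppress=True)
s=ctrl.state(); print(s["time"],s["position"],s["tool_rot"]); B=R.from_quat(s["tool_rot"]).as_matrix(); print(B)
im=ctrl.capture("top"); hsv=cv2.cvtColor(im,cv2.COLOR_RGB2HSV)
x0,y0,x1,y1=218,238,275,294
sub=hsv[y0:y1,x0:x1]; yy,xx=np.mgrid[y0:y1,x0:x1]
inn=np.hypot(xx-246.2,yy-266.1)<25
w=(inn&(sub[...,1]<60)&(sub[...,2]>110)).astype(np.uint8); n,l,st,c=cv2.connectedComponentsWithStats(w)
P=[]
for i in range(1,n):
    if st[i,4]>8: u=c[i]+[x0,y0]; q=onz("top",u,36); print(st[i,4],u,q); P.append(q)
no=(inn&~((sub[...,0]<23)&(sub[...,1]>110))).astype(np.uint8); pts=np.float32(np.column_stack([xx[no>0],yy[no>0]]))
r=cv2.minAreaRect(pts); print(r); print([onz("top",p,30)[:2] for p in cv2.boxPoints(r)])
if len(P)>1: d=P[0]-P[1]; print(np.degrees(np.arctan2(d[1],d[0])),np.linalg.norm(d))
# side check of lid / tub
im=ctrl.capture("side"); hsv=cv2.cvtColor(im,cv2.COLOR_RGB2HSV)
m=cv2.inRange(hsv,(5,120,60),(22,255,255)); k=np.zeros_like(m); k[235:270,255:310]=m[235:270,255:310]
c=np.vstack(cv2.findContours(k,cv2.RETR_EXTERNAL,cv2.CHAIN_APPROX_NONE)[0]); e=cv2.fitEllipse(cv2.convexHull(c)); print("lid side",e[0],onz("side",e[0],15))
m=cv2.inRange(hsv,(100,120,40),(130,255,255)); k=np.zeros_like(m); k[225:262,340:382]=m[225:262,340:382]
c=np.vstack(cv2.findContours(k,cv2.RETR_EXTERNAL,cv2.CHAIN_APPROX_NONE)[0]); e=cv2.minAreaRect(c); print("fl side",e,onz("side",e[0],185))
print(rows(s["position"],s["tool_rot"],(522,90,215),85))
E
```

```text
1.15 [206.4  642.66 231.26] [ 0.15  0.99 -0.   -0.  ]
[[-0.95  0.31 -0.  ]
 [ 0.31  0.95 -0.  ]
 [ 0.   -0.   -1.  ]]
34 [249.   254.68] [479.46 322.98  36.  ]
33 [240.91 274.79] [440.25 338.83  36.  ]
((245.84483337402344, 265.6379089355469), (13.927149772644043, 31.753902435302734), 21.801406860351562)
[array([435.14, 354.02]), array([492.97, 330.87]), array([482.24, 305.48]), array([424.53, 328.81])]
-22.00802225456498 42.29272143709782
lid side (282.3581237792969, 251.4551544189453) [457.61 326.63  15.  ]
fl side ((363.2500305175781, 243.25003051757812), (31.819805145263672, 11.31370735168457), 45.0) [521.14  67.62 185.  ]
[ -0.    -0.   -12.8  -46.95 -42.97   1.63]
```

```bash
python3 -m handwheel '[[0,0,-1.6,-3.9,-3.6,0,0],[0,0,-3.2,-7.8,-7.2,0,0],[0,0,-4.8,-11.7,-10.8,0,0],[0,0,-6.4,-15.7,-14.3,0,0],[0,0,-8,-19.6,-17.9,0,0],[0,0,-9.6,-23.5,-21.5,0,0],[0,0,-11.2,-27.4,-25.1,0,0],[0,0,-12.8,-31.3,-28.7,0,0]]' 30; python3 - <<'E'
from h import *
s=ctrl.state(); print(s["time"],s["position"],s["wrist_force"],s["width"]); print(rows(s["position"],s["tool_rot"],(521,84,215),85))
E
```

```text
time: 2.25
position: [417.4, 272.2, 231.7]
tool_rot: [0.043, 0.999, 0.0, 0.0]
wrist_force: [0.2, 0.5, 0.1]
width: -0.001
grasp_force: 0.0
2.25 [417.37728636 272.19722747 231.68222834] [0.17270153 0.49213839 0.09198452] -0.0009748808546558382
[  0.04   0.05   0.06 -11.94 -17.86   1.67]
```

```bash
python3 -m handwheel '[[0,0,0,-3,-4.5,0.4,0],[0,0,0,-6,-9,0.8,0],[0,0,0,-9,-13.5,1.2,0],[0,0,0,-11.95,-17.85,1.7,0],[0,0,0,-11.95,-17.85,2.4,0],[0,0,0,-11.95,-17.85,3,0],[0,0,0,-11.95,-17.85,3.5,0],[0,0,0,-11.95,-17.85,3.5,0]]'; python3 - <<'E'
from h import *
save("top","press.png",(270,150,510,300),3.3)
s=ctrl.state(); print(s["time"],s["position"],s["wrist_force"]); print(rows(s["position"],s["tool_rot"],(521,84,186),85))
E
```

```text
time: 3.25
position: [519.3, 86.5, 195.7]
tool_rot: [0.043, 0.999, -0.0, -0.001]
wrist_force: [-0.9, -0.1, 0.6]
width: -0.004
grasp_force: 0.0
3.3 [519.60804311  86.44019849 196.12044941] [ 0.2507224  -0.07715219 -0.04314945]
[-0.   -0.02  0.09 -0.16 -0.23  1.01]
```

View pics/press.png

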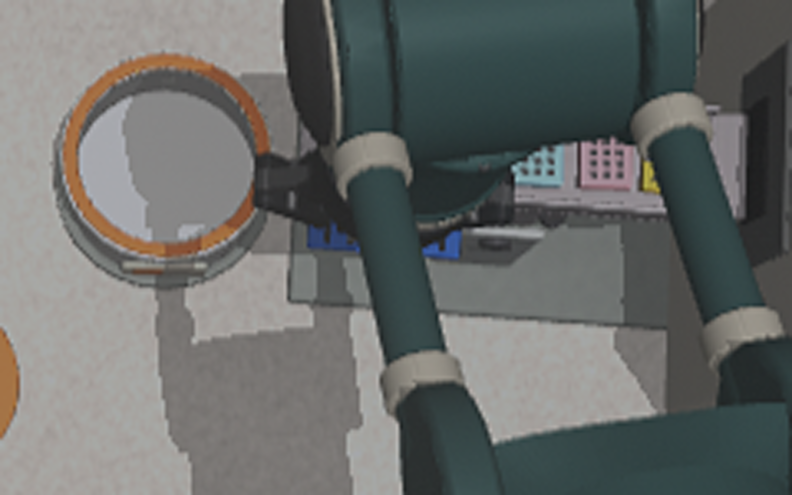

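The gripper stands over the flange (crop (385,240)). The cassettes are untouched and the tub is clear.

```bash
python3 -m handwheel '[[0,0,0,0,0,0.7,0],[0,0,0,0,0,1.1,0],[0,0,0,0,0.2,1.3,0],[0,0,0,0,0.4,1.5,0],[0,0,0,0,0.6,1.75,0],[0,0,0,0,0.85,1.95,0],[0,0,0,0,0.85,1.95,0],[0,0,0,0,0.85,1.95,0]]'
```

```text
time: 4.3
position: [521.0, 93.9, 176.9]
tool_rot: [0.044, 0.999, -0.0, 0.0]
wrist_force: [0.4, -1.1, 2.1]
width: 0.002
grasp_force: 0.9
```

```bash
python3 -m handwheel '[[0,0,0,0,0.4,0.45,0],[0,0,0,0,0.8,0.9,0],[0,0,0,0,1.15,1.35,0],[0,0,0,0,1.45,1.85,0],[0,0,0,0,1.75,2.35,0],[0,0,0,0,2.05,2.85,0],[0,0,0,0,2.3,3.35,0],[0,0,0,0,2.3,3.35,0]]'; python3 - <<'E'
from h import *
save("side","tilt.png",(300,190,460,310),4)
E
```

```text
time: 5.3
position: [522.8, 117.1, 142.9]
tool_rot: [0.044, 0.999, 0.0, -0.0]
wrist_force: [-0.2, 0.2, 3.3]
width: 0.002
grasp_force: 1.7
```

View pics/tilt.png

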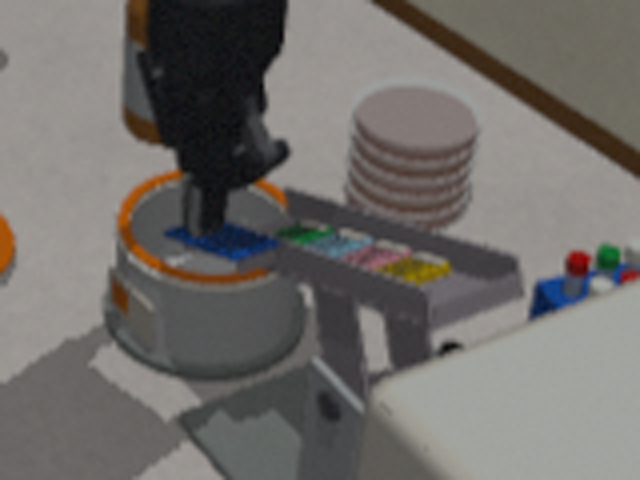

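The tray is tilted and the cassettes (crop (300,235) to (415,268)) have started to slide as a row. I'll go a little deeper and wait.

```bash
python3 -m handwheel '[[0,0,0,0,0.1,0.2,0],[0,0,0,0,0.15,0.35,0],[0,0,0,0,0.15,0.35,0],[0,0,0,0,0.15,0.35,0],[0,0,0,0,0.15,0.35,0],[0,0,0,0,0.15,0.35,0],[0,0,0,0,0.15,0.35,0],[0,0,0,0,0.15,0.35,0]]'; python3 - <<'E'
from h import *
save("side","tilt2.png",(300,190,460,310),4)
for n in ("side","top"):
  if n=="top": ctrl.capture(n)
  for d in ctrl.spot_in("cassette_1",n): print(n,d)
E
```

```text
time: 6.35
position: [523.0, 118.4, 139.8]
tool_rot: [0.044, 0.999, 0.0, -0.0]
wrist_force: [0.2, -0.0, 4.2]
width: 0.001
grasp_force: 2.1
side {'uv': [284.7, 189.4], 'p': 0.54}
side {'uv': [390.9, 258.5], 'p': 0.44}
top {'uv': [299.7, 202.2], 'p': 0.69}
top {'uv': [446.0, 201.7], 'p': 0.64}
top {'uv': [310.2, 202.7], 'p': 0.54}
top {'uv': [323.2, 204.5], 'p': 0.54}
top {'uv': [550.6, 210.4], 'p': 0.51}
```

View pics/tilt2.png

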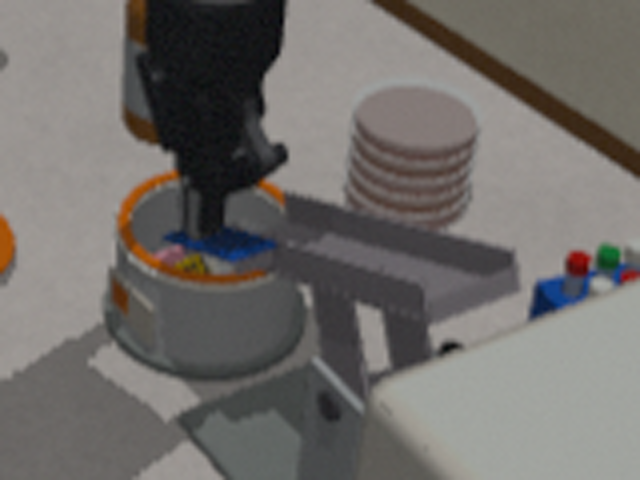

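The tray is empty and cassettes lie in the tub (crop (185,262)). Now I'll ease the tray back up.

```bash
python3 -m handwheel '[[0,0,0,0,-0.1,-0.25,0],[0,0,0,0,-0.25,-0.6,0],[0,0,0,0,-0.45,-0.95,0],[0,0,0,0,-0.7,-1.35,0],[0,0,0,0,-0.95,-1.75,0],[0,0,0,0,-1.2,-2.15,0],[0,0,0,0,-1.4,-2.5,0],[0,0,0,0,-1.65,-2.8,0]]' && python3 -m handwheel '[[0,0,0,0,-0.2,-0.25,0],[0,0,0,0,-0.4,-0.45,0],[0,0,0,0,-0.6,-0.7,0],[0,0,0,0,-0.8,-0.9,0],[0,0,0,0,-1,-1.1,0],[0,0,0,0,-1.15,-1.3,0],[0,0,0,0,-1.3,-1.4,0],[0,0,0,0,-1.4,-1.5,0]]'
```

```text
time: 7.55
position: [521.6, 102.3, 168.4]
tool_rot: [0.044, 0.999, 0.001, 0.0]
wrist_force: [-0.5, 3.0, 6.4]
width: 0.0
grasp_force: 3.2
time: 8.55
position: [520.7, 88.1, 183.3]
tool_rot: [0.044, 0.999, 0.0, 0.0]
wrist_force: [0.5, 3.0, 5.1]
width: -0.0
grasp_force: 2.6
```

```bash
python3 -m handwheel '[[0,0,0,0,0,-0.05,0],[0,0,0,0,0,-0.1,0],[0,0,0,0,0,-0.15,0],[0,0,0,0,0,-0.2,0],[0,0,0,0,0,-0.25,0],[0,0,0,0,0,-0.3,0],[0,0,0,0,0,-0.35,0],[0,0,0,0,0,-0.4,0]]'; python3 - <<'E'
from h import *
s=ctrl.state(); print(s["position"],s["wrist_force"])
E
```

```text
time: 9.55
position: [520.0, 88.0, 186.5]
tool_rot: [0.044, 0.999, -0.0, -0.0]
wrist_force: [0.1, 0.7, -0.5]
width: 0.0
grasp_force: 0.0
[520.03408713  87.95800434 186.47690046] [ 0.10583804  0.65518944 -0.51079912]
```

```bash
python3 - <<'E'
from h import *
s=ctrl.state(); print(rows(s["position"],s["tool_rot"],(459.7,330.5,150),-22))
c=ctrl.capture("top")
for l in ("cassette_1",):
  for d in ctrl.spot_in(l,"top"): print(d)
E
```

```text
[-4.0000e-02 -3.0000e-02  1.0699e+02  8.1200e+00  2.3640e+01  3.6500e+00]
{'uv': [308.1, 201.9], 'p': 0.7}
{'uv': [299.3, 203.1], 'p': 0.62}
{'uv': [324.3, 208.0], 'p': 0.54}
```

```bash
python3 -m handwheel '[[0,0,8,0,0,-2.5,0],[0,0,18,0.5,1.5,-4,0],[0,0,28,2,5.5,-4,2],[0,0,38,3.5,10,-4,6.5],[0,0,48,5,14.5,-3,6.5],[0,0,58,6.5,19,-1,6.5],[0,0,68,8.1,23.6,1,6.5],[0,0,78,8.1,23.6,2,6.5]]'; python3 - <<'E'
from h import *
s=ctrl.state(); print(s["position"],s["wrist_force"]);print(rows(s["position"],s["tool_rot"],(459.7,330.5,90),-22))
save("top","tubin.png",(260,150,520,300),3)
for d in ctrl.spot_in("cassette_1","top"): print(d)
E
```

```text
time: 10.65
position: [458.5, 332.8, 165.3]
tool_rot: [0.663, 0.748, -0.001, -0.001]
wrist_force: [-0.1, -0.2, -0.6]
width: 0.762
grasp_force: 0.0
[458.51398487 332.81187948 165.34571924] [-0.1096726  -0.15517395 -0.57809792]
[-1.000e-01  2.000e-02  2.889e+01 -2.400e-01  1.000e-01  7.530e+00]
{'uv': [534.2, 209.3], 'p': 0.72}
{'uv': [324.7, 205.2], 'p': 0.63}
{'uv': [309.0, 203.5], 'p': 0.52}
{'uv': [414.3, 199.1], 'p': 0.32}
{'uv': [429.3, 303.9], 'p': 0.24}
{'uv': [322.1, 198.0], 'p': 0.15}
```

View pics/tubin.png

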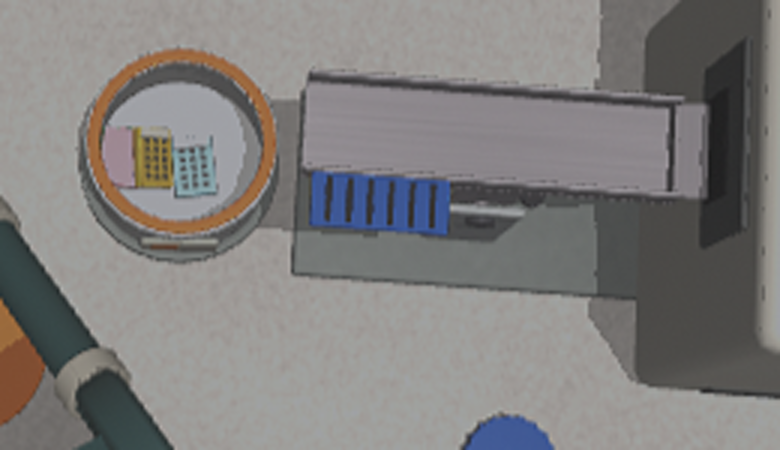

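Pink, yellow and pale blue show in the tub (crop (118,155), (153,158), (195,165)). Green slid in first and should lie underneath them. The tray is level and empty. Now the lid.

```bash
python3 -m handwheel '[[0,0,10,-0.1,0,2,6.5],[0,0,20,-0.25,0.1,4,6.5],[0,0,28.9,-0.25,0.1,6,6.5],[0,0,28.9,-0.25,0.1,7.5,6.5],[0,0,28.9,-0.25,0.1,9,6.5],[0,0,28.9,-0.25,0.1,9.5,6.5],[0,0,28.9,-0.25,0.1,9.5,6.5],[0,0,28.9,-0.25,0.1,9.5,6.5]]'; python3 - <<'E'
from h import *
s=ctrl.state(); print(s["position"],s["wrist_force"]);print(rows(s["position"],s["tool_rot"],(459.7,330.5,16),-22))
save("side","grip.png",(240,190,400,310),4)
im=ctrl.capture("side"); hsv=cv2.cvtColor(im,cv2.COLOR_RGB2HSV); g=cv2.inRange(hsv,(45,100,40),(85,255,255))
n,l,st,c=cv2.connectedComponentsWithStats(g)
print([(st[i,4],c[i].round()) for i in range(1,n) if st[i,4]>4])
E
```

```text
time: 11.75
position: [462.1, 328.1, 72.5]
tool_rot: [0.828, 0.56, 0.001, 0.0]
wrist_force: [1.1, 0.7, 0.5]
width: 0.758
grasp_force: 0.0
[462.08018666 328.13055334  72.49219753] [1.06748951 0.71541413 0.54310627]
[ 0.04 -0.06  0.13  0.13 -0.31  5.65]
[(np.int32(56), array([192., 162.])), (np.int32(26), array([452., 254.])), (np.int32(235), array([257., 283.])), (np.int32(543), array([532., 300.])), (np.int32(62), array([470., 407.]))]
```

View pics/grip.png

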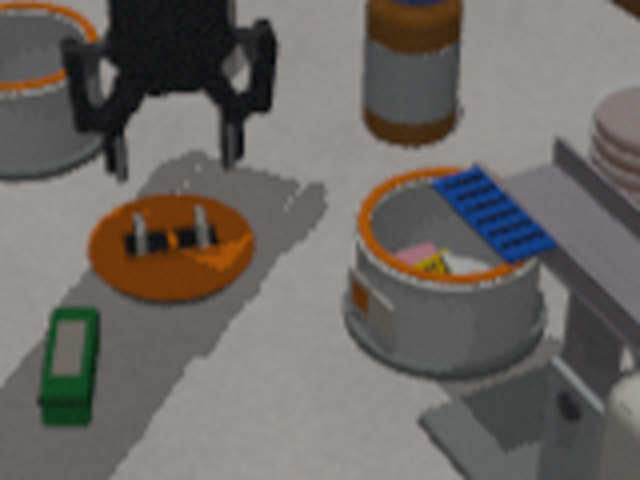

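The open fingers straddle the two tabs in line with them (tabs at crop (140,232) and (203,228)). No green cassette shows outside the tub.

```bash
python3 -m handwheel '[[0,0,0,0.1,-0.2,2,6.5],[0,0,0,0.1,-0.3,3.5,6.5],[0,0,0,0.1,-0.3,4.6,6.5],[0,0,0,0.1,-0.3,5.2,6.5],[0,0,0,0.1,-0.3,5.6,6.5],[0,0,0,0.1,-0.3,5.6,6.5],[0,0,0,0.1,-0.3,5.6,5.6],[0,0,0,0.1,-0.3,5.6,5.2]]' 40; python3 -m handwheel '[[0,0,0,0,0,0,4.6],[0,0,0,0,0,0,4],[0,0,0,0,0,0,3],[0,0,0,0,0,0,3],[0,0,0,0,0,0,3],[0,0,0,0,0,0,3],[0,0,0,0,0,0,3],[0,0,0,0,0,0,3]]' 40
```

```text
time: 12.85
position: [459.5, 330.0, 16.2]
tool_rot: [0.829, 0.56, 0.0, 0.0]
wrist_force: [-0.2, 0.0, 0.5]
width: 0.609
grasp_force: 0.0
time: 13.85
position: [459.5, 330.2, 18.1]
tool_rot: [0.829, 0.56, 0.0, -0.0]
wrist_force: [-4.3, -2.8, 14.2]
width: 0.371
grasp_force: 40.6
```

```bash
python3 - <<'E'
from h import *
from scipy.optimize import minimize
def fit(n,im,z,r0,r1,c0,ex=None):
    hsv=cv2.cvtColor(im,cv2.COLOR_BGR2HSV); m=cv2.inRange(hsv,(3,100,40),(23,255,255))>0
    yy,xx=np.mgrid[0:480,0:640]; u0=proj(n,(*c0,z)); k=np.hypot(xx-u0[0],yy-u0[1])<60
    W=np.array([onz(n,(x,y),z)[:2] for x,y in zip(xx[k],yy[k])]); o=m[k]; M=0.8
    def cost(c):
        d=np.hypot(*(W-c[:2]).T); f=1/(1+np.exp(-(d-r0)/M))*1/(1+np.exp((d-r1)/M))
        w=(d<r1+6)
        return (((f-o)**2)*w).sum()
    b=min((minimize(cost,np.add(c0,[i,j]),method="Nelder-Mead") for i in(-4,0,4) for j in(-4,0,4)),key=lambda r:r.fun)
    return b.x.round(1),round(b.fun/o.sum(),3)
t=cv2.imread("pics/top0.png"); s=cv2.imread("pics/side0.png")
print("lid top",fit("top",t,16,-99,58,(459,330)),"side",fit("side",s,16,-99,58,(458,327)))
print("tub top",fit("top",t,79,52.5,60.5,(581,182)),"side",fit("side",s,79,52.5,60.5,(580,178)))
print("others top/side")
for c in((202,290),(294,433),(440,520)): print(fit("top",t,79,52.5,60.5,c),fit("side",s,79,52.5,60.5,c))
s=ctrl.state(); print(s["time"]); print(rows(s["position"],s["tool_rot"],(581,182,160),-22))
E
```

```text
Traceback (most recent call last):
  File "h.py", line 12, in onz
    o,d=ray(n,uv); return o+d*(z-o[2])/d[2]
        ~~~^^^^^^
  File "h.py", line 8, in ray
    f,cx,cy,o,r=cam(n)
                ~~~^^^
  File "h.py", line 5, in cam
    c=ctrl.calibration(n); f=240/np.tan(np.radians(c["fovy"])/2)
ValueError: time passes only in moves, steps and waits
```

```bash
sed -i '3i from functools import lru_cache\n@lru_cache(None)' h.py; sed -n 1,8p h.py; cat > fit.py <<'E'
from h import *
from scipy.optimize import minimize
def fit(n,im,z,r0,r1,c0,M=0.8):
    hsv=cv2.cvtColor(im,cv2.COLOR_BGR2HSV); m=cv2.inRange(hsv,(3,100,40),(23,255,255))>0
    yy,xx=np.mgrid[0:480,0:640]; u0=proj(n,(*c0,z)); k=np.hypot(xx-u0[0],yy-u0[1])<60
    W=np.array([onz(n,(x,y),z)[:2] for x,y in zip(xx[k],yy[k])]); o=m[k]
    def cost(c):
        d=np.hypot(*(W-c[:2]).T); f=1/(1+np.exp(-(d-r0)/M))*1/(1+np.exp((d-r1)/M))
        return (((f-o)**2)*(d<r1+6)).sum()
    b=min((minimize(cost,np.add(c0,[i,j]),method="Nelder-Mead") for i in(-4,0,4) for j in(-4,0,4)),key=lambda r:r.fun)
    return b.x.round(1),round(b.fun/o.sum(),3)
E
python3 - <<'E'
from fit import *
t=cv2.imread("pics/top0.png"); s=cv2.imread("pics/side0.png")
print("lid top",fit("top",t,16,-99,58,(459,330)),"side",fit("side",s,16,-99,58,(458,327)))
print("tub top",fit("top",t,79,52.5,60.5,(581,182)),"side",fit("side",s,79,52.5,60.5,(580,178)))
print("others top/side")
for c in((202,290),(294,433),(440,520)): print(fit("top",t,79,52.5,60.5,c),fit("side",s,79,52.5,60.5,c))
s=ctrl.state(); print(s["time"]); print(rows(s["position"],s["tool_rot"],(581,182,160),-22))
E
```

```text
import numpy as np, cv2
from bench import ctrl
from functools import lru_cache
@lru_cache(None)
from scipy.spatial.transform import Rotation as R
def cam(n):
    c=ctrl.calibration(n); f=240/np.tan(np.radians(c["fovy"])/2)
    return f,c["cx"],c["cy"],np.array(c["xyz"],float),np.array(c["rotation"],float)Traceback (most recent call last):
  File "<stdin>", line 1, in <module>
  File "fit.py", line 1, in <module>
    from h import *
  File "h.py", line 5
    from scipy.spatial.transform import Rotation as R
    ^^^^
SyntaxError: invalid syntax
```

```bash
sed -i '4d' h.py; sed -i 's/^def cam/@lru_cache(None)\ndef cam/' h.py
python3 - <<'E'
from fit import *
t=cv2.imread("pics/top0.png"); s=cv2.imread("pics/side0.png")
print("lid top",fit("top",t,16,-99,58,(459,330)),"side",fit("side",s,16,-99,58,(458,327)))
print("tub top",fit("top",t,79,52.5,60.5,(581,182)),"side",fit("side",s,79,52.5,60.5,(580,178)))
print("others top/side")
for c in((202,290),(294,433),(440,520)): print(fit("top",t,79,52.5,60.5,c),fit("side",s,79,52.5,60.5,c))
s=ctrl.state(); print(s["time"]); print(rows(s["position"],s["tool_rot"],(581,182,160),-22))
E
```

```text
lid top (array([459.5, 330.6]), np.float64(0.194)) side (array([458.2, 327.7]), np.float64(0.117))
tub top (array([584.2, 182.4]), np.float64(0.12)) side (array([924.8, 195.4]), np.float64(0.0))
others top/side
(array([391.4, 155.5]), np.float64(0.0)) (array([413.3, 527.3]), np.float64(0.0))
(array([375.2, 273.1]), np.float64(0.0)) (array([378.6, 832.8]), np.float64(0.0))
(array([621.3, 390.2]), np.float64(0.0)) (array([838.6, 655.5]), np.float64(0.0))
13.85
[ 1.00e-02 -4.00e-02  9.00e-02 -9.21e+00  1.68e+01 -1.42e+01]fit.py:8: RuntimeWarning: overflow encountered in exp
  d=np.hypot(*(W-c[:2]).T); f=1/(1+np.exp(-(d-r0)/M))*1/(1+np.exp((d-r1)/M))
```

```bash
sed -i 's/return (((f-o).*/return -(f*(2.0*o-1)).sum()/' fit.py
python3 -W ignore - <<'E'
from fit import *
t=cv2.imread("pics/top0.png"); s=cv2.imread("pics/side0.png")
print("lid top",fit("top",t,16,-99,58,(459,330)),"side",fit("side",s,16,-99,58,(458,327)))
for M in (.5,1.5):
  print("tub top",fit("top",t,79,52.5,60.5,(581,182),M),"side",fit("side",s,79,52.5,60.5,(580,178),M))
for c in((202,290),(294,433),(440,520)): print(fit("top",t,79,52.5,60.5,c),fit("side",s,79,52.5,60.5,c))
hsv=cv2.cvtColor(t,cv2.COLOR_BGR2HSV); m=cv2.inRange(hsv,(3,100,40),(23,255,255)); d=t[150:245,280:362].copy(); d[m[150:245,280:362]>0]=(255,0,255)
cv2.imwrite("pics/mask.png",cv2.resize(d,None,fx=6,fy=6,interpolation=cv2.INTER_NEAREST))
E
```

```text
lid top (array([459.5, 330.6]), np.float64(-0.773)) side (array([458.2, 327.6]), np.float64(-0.627))
tub top (array([584.2, 182.4]), np.float64(-0.745)) side (array([583.7, 180.4]), np.float64(-0.083))
tub top (array([584.2, 182.4]), np.float64(-0.399)) side (array([583.8, 180.4]), np.float64(-0.014))
(array([195.9, 294.2]), np.float64(-0.679)) (array([195.6, 292.4]), np.float64(-0.428))
(array([293.5, 448.4]), np.float64(-0.683)) (array([293., 446.]), np.float64(-0.256))
(array([444.4, 527.5]), np.float64(-0.598)) (array([443.5, 525.4]), np.float64(-0.21))
```

View pics/mask.png

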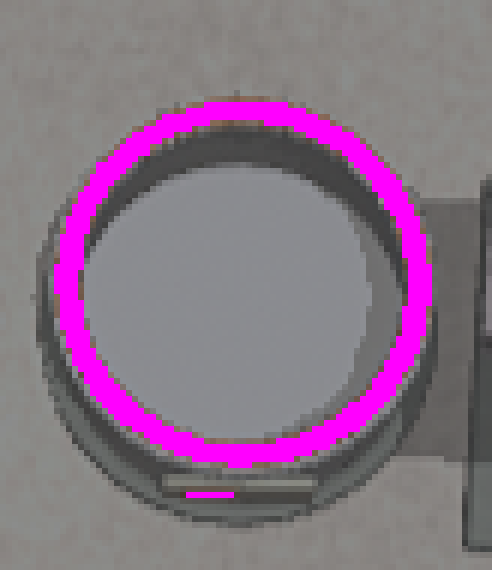

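```bash
python3 -m handwheel '[[0,0,0,0,0,-2,3],[0,0,0,0,0,-5,3],[0,0,0,0,0,-9,3],[0,0,0,-1.8,3.2,-13,3],[0,0,0,-4,7,-14.2,3],[0,0,0,-6,11,-14.2,3],[0,0,0,-8,14.5,-14.2,3],[0,0,0,-9.2,16.8,-14.2,3]]'
```

```text
time: 14.85
position: [581.5, 180.0, 157.6]
tool_rot: [0.829, 0.559, -0.0, 0.0]
wrist_force: [-0.1, -0.1, -0.5]
width: 0.364
grasp_force: 41.4
```

The mask shows the ring cleanly. A label patch at the bottom had skewed the ellipse fit, and the annulus fit gives a tub centre of (584, 182), with both cameras agreeing to within 2 mm. I'll check how the lid hangs in the grip numerically.

```bash
python3 -W ignore - <<'E'
from fit import *
s=ctrl.state(); print(s["position"],s["wrist_force"])
for n in("top","side"):
    im=np.ascontiguousarray(ctrl.capture(n)[:,:,::-1]); cv2.imwrite(f"pics/hold_{n}.png",im)
    s=ctrl.state();z=s["position"][2]-2
    print(n,fit(n,im,z,-99,58,s["position"][:2]),s["position"])
    for d in ctrl.spot_in("lid",n): print(d,onz(n,d["uv"],z))
print(rows(s["position"],s["tool_rot"],(584.2,182.2,112),-22))
E
```

```text
[581.51373743 180.03322929 157.56495508] [-0.06821162 -0.11637315 -0.49709154]
top (array([569.4, 183.5]), np.float64(0.68)) [583.40764958 178.00986197 157.64369522]
{'uv': [336.0, 195.7], 'p': 0.96} [568.0805307  156.01232934 155.64369522]
{'uv': [300.7, 214.0], 'p': 0.53} [535.90064844 219.40494498 155.64369522]
side (array([581.2, 178.1]), np.float64(-0.359)) [581.0177255  180.71508568 157.38884858]
{'uv': [354.2, 225.8], 'p': 0.59} [571.40341293 163.83750727 155.38884858]
[-0.03  0.01 -0.04  0.26  0.24  4.54]
```

```bash
python3 -m handwheel '[[0,0,0,0.15,0.1,1.5,3],[0,0,0,0.3,0.2,3,3],[0,0,0,0.3,0.2,4.2,3],[0,0,0,0.3,0.2,5,3],[0,0,0,0.3,0.2,5.6,3],[0,0,0,0.3,0.2,5.6,3],[0,0,0,0.3,0.2,5.6,3],[0,0,0,0.3,0.2,5.6,3]]'; python3 -W ignore - <<'E'
from fit import *
P=[]
for i in range(2):
    im=np.ascontiguousarray(ctrl.capture("side")[:,:,::-1]); s=ctrl.state(); P.append(s["position"])
cv2.imwrite("pics/pre.png",im); P=np.mean(P,0); print(P,s["wrist_force"],s["width"])
for z in (P[2]-4,P[2]-2,P[2]): print(fit("side",im,z,-99,58,P[:2]))
E
```

```text
time: 16.05
position: [584.1, 183.9, 102.5]
tool_rot: [0.829, 0.56, 0.001, 0.0]
wrist_force: [-0.2, 0.1, -0.5]
width: 0.371
grasp_force: 41.4
[584.04704253 183.82142347 102.34852876] [-0.19803435 -0.33334506 -0.52457152] 0.3657230574759855
(array([580.4, 184.6]), np.float64(0.029))
(array([578.9, 182.5]), np.float64(0.032))
(array([577.4, 180.4]), np.float64(0.034))
```

```bash
python3 -m handwheel '[[0,0,0,-0.1,0.05,0.3,3],[0,0,0,-0.1,0.05,0.5,3],[0,0,0,-0.1,0.05,0.7,3],[0,0,0,-0.1,0.05,0.9,3],[0,0,0,-0.1,0.05,1.1,3],[0,0,0,-0.1,0.05,1.3,3],[0,0,0,-0.1,0.05,1.3,3],[0,0,0,-0.1,0.05,1.3,3]]'
```

```text
time: 17.15
position: [583.8, 182.7, 88.8]
tool_rot: [0.829, 0.56, 0.0, 0.0]
wrist_force: [-0.3, -0.0, -0.9]
width: 0.372
grasp_force: 41.4
```

```bash
python3 -m handwheel '[[0,0,0,0,0,0.15,3],[0,0,0,0,0,0.3,3],[0,0,0,0,0,0.4,3],[0,0,0,0,0,0.5,3],[0,0,0,0,0,0.6,3],[0,0,0,0,0,0.7,3],[0,0,0,0,0,0.7,3],[0,0,0,0,0,0.7,3]]'; python3 - <<'E'
from h import *
s=ctrl.state(); print(s["position"],s["wrist_force"],s["ft_torque"])
E
```

```text
time: 18.15
position: [583.7, 182.7, 82.0]
tool_rot: [0.829, 0.56, 0.0, -0.0]
wrist_force: [-3.2, -0.7, 4.1]
width: 0.369
grasp_force: 42.6
[583.73261849 182.69089018  82.04310615] [-3.15471992 -0.73929276  4.13630947] [-0.07787688  0.38156629  0.02767933]
```

```bash
python3 -m handwheel '[[0,0,0,0,0,0.1,3],[0,0,0,0,0,0.2,3],[0,0,0,0,0,0.25,3],[0,0,0,0,0,0.3,3],[0,0,0,0,0,0.3,3],[0,0,0,0,0,0.3,3],[0,0,0,0,0,0.3,3],[0,0,0,0,0,0.3,3]]'; python3 - <<'E'
from h import *
s=ctrl.state(); print(s["position"],s["wrist_force"],s["ft_torque"])
E
```

```text
time: 19.15
position: [584.0, 182.8, 81.2]
tool_rot: [0.829, 0.56, 0.0, 0.0]
wrist_force: [-6.8, -2.2, 15.5]
width: 0.365
grasp_force: 45.5
[583.95734313 182.75353204  81.16346204] [-6.76924337 -2.16129073 15.48533965] [-0.35632493  1.23903826  0.01378503]
```

```bash
python3 -m handwheel '[[0,0,0,-0.04,-0.1,0,3],[0,0,0,-0.04,-0.1,0,3.3],[0,0,0,-0.04,-0.1,0.05,3.5],[0,0,0,-0.04,-0.1,0.1,3.8],[0,0,0,-0.04,-0.1,0.15,4.1],[0,0,0,-0.04,-0.1,0.15,4.1],[0,0,0,-0.04,-0.1,0.15,4.1],[0,0,0,-0.04,-0.1,0.15,4.1]]' 30; python3 - <<'E'
from h import *
s=ctrl.state(); print(s["position"],s["wrist_force"],s["ft_torque"])
E
```

```text
time: 20.15
position: [584.4, 182.7, 79.3]
tool_rot: [0.829, 0.56, 0.002, 0.001]
wrist_force: [-2.9, -2.8, 11.1]
width: 0.483
grasp_force: 7.7
[584.42233716 182.69653624  79.30127343] [-2.87865713 -2.83228995 11.11965364] [-0.27517671  0.37436549  0.02050543]
```

```bash
python3 -m handwheel '[[0,0,0,0,0,0.05,4.4],[0,0,0,0,0,0.1,4.7],[0,0,0,0,0,0.15,5],[0,0,0,0,0,0.2,5.3],[0,0,0,0,0,0.25,5.6],[0,0,0,0,0,0.25,5.6],[0,0,0,0,0,0.25,5.6],[0,0,0,0,0,0.25,5.6]]'; python3 - <<'E'
from h import *
s=ctrl.state(); print(s["position"],s["wrist_force"],s["ft_torque"])
E
```

```text
time: 21.15
position: [583.7, 182.8, 75.3]
tool_rot: [0.829, 0.56, 0.001, 0.0]
wrist_force: [4.9, 0.4, 5.2]
width: 0.654
grasp_force: 2.6
[583.66063963 182.84438479  75.34410314] [4.86725397 0.43871722 5.18264033] [-0.06937027 -0.61026736 -0.05193526]
```

```bash
python3 -m handwheel '[[0,0,0,0,0,-0.1,6.5],[0,0,0,0,0,-0.3,6.5],[0,0,0,0,0,-1,6.5],[0,0,0,0,0,-3,6.5],[0,0,0,0,0,-6,6.5],[0,0,0,0,0,-11,6.5],[0,0,0,3,-5,-15,6.5],[0,0,0,6,-10,-15,6.5]]' && python3 -m handwheel '[[0,0,0,3,-5,0,6.5],[0,0,0,6,-10,0,6.5],[0,0,0,8,-14,0,6.5],[0,0,0,8,-14,0,6.5],[0,0,0,8,-14,0,6.5],[0,0,0,8,-14,0,6.5],[0,0,0,8,-14,0,6.5],[0,0,0,8,-14,0,6.5]]'; python3 -W ignore - <<'E'
from fit import *
for n in("side","top"):
    im=np.ascontiguousarray(ctrl.capture(n)[:,:,::-1]); cv2.imwrite(f"pics/end_{n}.png",im)
    for z in (79,81,83): print(n,z,fit(n,im,z,-99,58,(584,182)))
    if n=="top":
        hsv=cv2.cvtColor(im,cv2.COLOR_BGR2HSV); u=proj("top",(584,182,101)).astype(int); x0,y0=u-25
        w=((hsv[y0:y0+50,x0:x0+50,1]<60)&(hsv[y0:y0+50,x0:x0+50,2]>110)).astype(np.uint8); N,l,st,c=cv2.connectedComponentsWithStats(w)
        P=[onz("top",c[i]+[x0,y0],101) for i in range(1,N) if st[i,4]>8]; print(P); 
        if len(P)==2: print("tab dist",np.linalg.norm(P[0]-P[1]))
a=cv2.imread("pics/end_side.png")[190:310,260:460]; b=cv2.imread("pics/end_top.png")[140:260,260:460]
cv2.imwrite("pics/end.png",np.vstack([cv2.resize(i,None,fx=2.5,fy=2.5,interpolation=cv2.INTER_CUBIC) for i in(a,b)]))
E
```

```text
time: 22.15
position: [516.3, 274.8, 230.8]
tool_rot: [0.829, 0.559, 0.005, 0.001]
wrist_force: [0.5, 0.2, -0.3]
width: 0.755
grasp_force: 0.0
time: 23.15
position: [414.5, 399.3, 224.6]
tool_rot: [0.829, 0.559, -0.0, 0.0]
wrist_force: [0.1, 0.7, 1.1]
width: 0.766
grasp_force: 0.0
side 79 (array([576.8, 181.2]), np.float64(-0.195))
side 81 (array([575.4, 179.1]), np.float64(-0.193))
side 83 (array([574.1, 177. ]), np.float64(-0.19))
top 79 (array([583.7, 182.4]), np.float64(-0.769))
top 81 (array([583.3, 182.4]), np.float64(-0.772))
top 83 (array([582.9, 182.5]), np.float64(-0.775))
[array([627.54310085, 222.85681888, 101.        ]), array([627.0142603, 142.685615 , 101.       ]), array([603.17446131, 175.88636801, 101.        ]), array([563.98864171, 191.49770504, 101.        ])]
```

View pics/end.png

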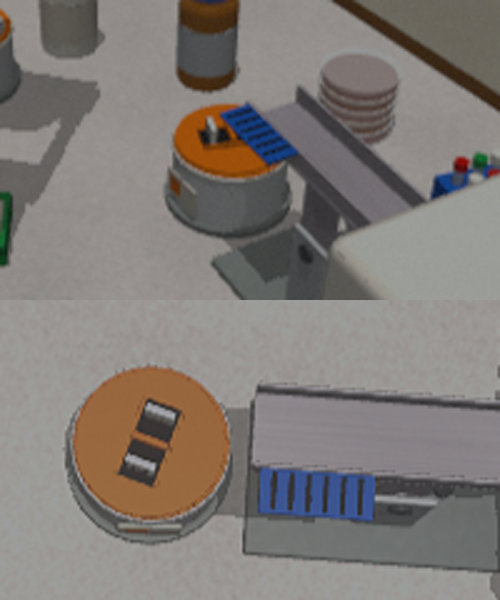

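The last picture shows the lid flat on the rim (lower half (150,440)), its tabs 42.2 mm apart centre to centre, which is fully sprung out (42 mm). The tray is level and empty, and the gripper is clear. I'm handing the job in.

```bash
python3 -c "
from bench import ctrl
print(ctrl.close_job())"
```

```text
the job is handed in; nothing more can be done
None
```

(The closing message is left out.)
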